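# Hold a brick in the guarded clamp by its lever

## Task

With the fingertips, push the clear shutter on top of the yellow guard fully aside by its upright black tab. Then reach down through the uncovered guard window and press the red pad of the clamp lever all the way down, without forcing it and without touching the guard frame or its rails. There is nothing to pick up: leave the brick, cup, tin and wedge where they are, and finish while still holding the lever fully down so that its foot keeps the brick clamped.

Things in the scene. Friction and masses are not known exactly. Their poses are not given: they have to be found in the camera images.
- clamp: fixed brick clamp: dark steel bed plate 280 x 220 x 14 mm on the bench with a blue hinge post. Origin on the bench straight below the centre of the guard window; z up; +x runs from the window along the lever to its hinge; +y is the way the shutter opens
- guard: fixed yellow steel guard frame over the clamp, not to be touched; origin and axes as those of the clamp. Its top sheet (5 mm thick, top face 135 mm above the bench) spans x -72 to +72 mm and y -70 to +170 mm, and carries the shutter's two aluminium rails along y at x = +-64 mm (8 mm wide, tops 144 mm above the bench) and a stop strip of the same height at y = -67 mm. Behind it (x 72 to 160 mm) is an open grille at 136 mm or lower, y -128 to +128 mm
- window (a point): centre of the guard window in the top face of the guard's sheet, 135 mm above the bench. The window is 96 x 96 mm (48 mm each way along x and y)
- shutter (a joint): travel of the clear shutter in m: 0 covers the window, 0.11 (end stop) fully open. The plate is 114 x 108 x 4 mm, its top face 141 mm above the bench, centred over the window at 0. It starts between 0 and 0.025, slides with about 1 to 2 N of friction and stays where it is left
- shutter_tab (a point): middle of the push face of the shutter's upright black tab: the face looks to -y, is 56 mm wide along x, and stands 30 mm high on the shutter (this point is 16 mm above the shutter's plate and 157 mm above the bench). The tab is 7 mm thick. With the shutter at 0 it lies 30 mm to +y of the window's centre, fully open 140 mm. Push it to +y
- lever: steel lever under the window, hinged at the far end (x = 200 mm, 92 mm above the bench), with a red pad 42 mm along x by 46 mm along y at its free end under the window. A spring holds it up and raises it again when let go. It carries a sprung rubber foot over the brick. Pressing it fully down takes 5 to 13 N at the pad, then it meets a firm stop. Origin at the hinge
- lever_pad (a point): centre of the top face of the red pad. At rest it is about 126 mm above the bench (9 mm under the guard's top face) and 2 mm to +x of the window's centre; fully down it is 106 mm above the bench (20 mm of travel) and below the window's centre
- brick: loose red brick 103 x 198 x 56 mm lying on the bed under the lever's foot, long side along the clamp's y. Origin at the centre of its underside
- cup: loose grey-blue enamel cup, 70 mm across, 78 mm high, handle to its -y; a bystander. Origin in its underside
- tin: loose grey metal tin, 72 mm across, 80 mm high; a bystander. Origin at the centre of its underside
- wedge: loose hardwood wedge 36 x 120 x 28 mm; a bystander. Origin at the centre of its underside

How it is judged:
By the outcome, as a careful person would: the job done as asked, in the order asked, and still so for the second after the job is handed in, while the arm keeps its last pose, push and grip.
It also fails if it takes over 38 s, if anything falls off the work surface, if the arm or the gripper's body presses on something with over 40 N, if the wrist force passes 120 N, or if a joint passes its speed limit or range.

## Robot

A 6-joint arm with a two-finger parallel gripper is mounted at the origin on the work surface; the furniture and walls round the work are solid. World frame = base frame: x ahead of the robot, y to its left, z up, the work surface at z = 0. Lengths are in m, angles in rad, forces in N, time in s.
With the tool pointing down it reaches from about 0.225 to 0.875 m from the base axis. Payload 3.4 kg.
Tool frame: the origin (TCP) lies at the very end of the fingers, on their centre line; the grasp point (between the pads) lies 19 mm behind it; z points along the fingers, y is the line along which they close (so a half turn about z gives the same grasp; the last joint's range is limited). The gripper opens to 85 mm and grips with 20 to 120 N. Pads are 22 mm wide; open, the fingers measure 114 mm over their backs; the gripper's body (76 mm by 85 mm) begins 54 mm behind the grasp point. The pads swing forward as they close: fully open they stand 13 mm farther back than shut.
Start: joints at [-1.25, 0.276, 1.505, -0, 1.361, -0.121], TCP at [0.246, -0.52, 0.231] pointing down, gripper open.
Joint ranges: [-2.89, 2.89], [-0.75, 2.08], [0.22, 2.7], [-1.18, 4.32], [0.11, 2.71], [-2.7, 2.7]. Speed limits (rad/s): [2.57, 2.57, 3.14, 3.14, 3.14, 3.14].

## Interface

Orientations are given as a unit quaternion [w, x, y, z].
In Python, from rig import get_state, optics, sign_off gives the robot as it stands.
- The arm moves only by the tool send_rows, never from a script. Its argument "increments" is a list of rows, each an object with "gripper": the gripper's target within -1 to 1 (shut at 1, half-way at 0, fully open at -1); "linear": the shift along the world's x, y, z in m, a list of three; "delta_rot": the turn, a rotation vector about the world's x, y, z in rad, a list of three. In form: [{"gripper": gripper, "linear": [dx, dy, dz], "delta_rot": [rx, ry, rz]}, ...]. A call has 1 to 8 rows; each row is the pose to reach, as a shift and turn from the pose commanded when the call began; what a row does not reach only later rows make up. A row lasts 1/10 s, in which the tool goes at most 50 mm and 8.59 degrees, less where a joint would pass 70% of its speed; a pose out of reach is approached as far as the arm can. A call with a gripper value outside its range is refused whole. The fingers move at their own pace and stop on an object; "newtons" is the grip in N (left out, the last holds). Time passes only in rows, so rows that repeat a pose let the fingers close. It gives the time, the measured TCP pose, the force, the opening and the grip force at its end, in the units of the state.
- get_state(): the state, without advancing time (a new reading comes with each control period).
- optics.get_image(name): name is "side" or "top"; returns a dict with "pixels" (384x512x3 uint8, blue, green, red), "K" (3x3 intrinsics, pixels), "rvec" (rotation vector, rad) and "tvec" (3), from world to camera coordinates, as OpenCV has them. Camera axes: x right, y down, z forward; pixel columns grow to the right and rows downward; lengths in m; the calibration is good to about 2 mm. A picture is of the moment at which its call begins. There is no depth.
- sign_off(): hands the job in; it is judged then, once.
The state is a dict: "clock": time; "qpos": joint angles; "qd": joint speeds; "effort": joint torques, N m; "position": TCP position; "ee_rot": TCP orientation; "contact_force": force on the tool from outside, world axes, zero at the start; "moment": the same for the moment, N m; "width": finger opening in m; "gripper_force": force on a finger pad.
Only numpy, scipy, OpenCV 4.12 (cv2) and the standard library are available. Lean on these libraries where they do the work, as an engineer would, in place of code of your own. Each camera call takes 0.05 s, during which the arm holds its last target. There are 200 camera calls.

## Working session

There is one attempt and no reset: what is moved stays moved. The work goes in short steps, Python scripts to look and compute and a tool call to move; the robot and the scene stay as the last step left them, time stands still between calls to the robot, and variables do not carry over. Pictures are saved under pics/ and viewed, at most 10 in all, crops included, and the job is handed in when it is done.

Besides the shell and the picture viewer there is one more tool, called by a JSON object that holds its "fn" and its "kwargs". send_rows: Moves the arm, as the interface text tells. Its arguments: {"type":"object","properties":{"increments":{"type":"array"},"newtons":{"type":"number"}},"required":["increments"]}

```bash
mkdir -p pics; cat > h.py <<'E'
import numpy as np, cv2
from rig import get_state, optics, sign_off
def ray(im,uv):
    R=cv2.Rodrigues(np.array(im["rvec"],float))[0]; t=np.array(im["tvec"],float).ravel()
    d=R.T@np.linalg.inv(np.array(im["K"]))@np.array([uv[0],uv[1],1.]); return -R.T@t,d
def atz(im,uv,z):
    c,d=ray(im,uv); return c+d*(z-c[2])/d[2]
def proj(im,P):
    return cv2.projectPoints(np.array(P,float).reshape(-1,3),np.array(im["rvec"],float),np.array(im["tvec"],float),np.array(im["K"],float),None)[0].reshape(-1,2)
E
python3 - <<'E'
from h import *
import pickle
for n in("top","side"):
    im=optics.get_image(n); pickle.dump(im,open(n+"0.pkl","wb")); cv2.imwrite(f"pics/{n}0.png",cv2.resize(im["pixels"],(768,576),interpolation=cv2.INTER_CUBIC))
    print(n,ray(im,(256,192)))
print(get_state())
E
```

```text
top (array([0.28838484, 0.02178489, 1.47517734]), array([ 0.11954979, -0.01935436, -0.99277325]))
side (array([ 0.52655268, -1.34242135,  1.15125913]), array([-0.03735903,  0.78897387, -0.61330325]))
{'clock': 0.1, 'qpos': array([-1.24999116e+00,  2.76520680e-01,  1.50601545e+00, -2.43519982e-05,
        1.36067049e+00, -1.20995950e-01]), 'qd': array([ 0.00091086, -0.00181731, -0.00202723, -0.00093205, -0.00047854,
        0.0012039 ]), 'effort': array([ 1.27104053e-03, -4.17699552e+01, -2.46403795e+01, -1.77881032e-05,
        5.70668824e-03,  8.35210727e-06]), 'position': array([ 0.24569304, -0.51934964,  0.23052896]), 'ee_rot': array([-8.01773365e-04,  9.75699649e-01,  2.19110801e-01, -9.23342100e-05]), 'contact_force': array([-0.08448569,  0.7983499 , -0.46585333]), 'moment': array([-0.05217707,  0.00053555,  0.03381909]), 'gripper_force': 0.0, 'width': 0.08576569507350223}
```

View pics/top0.png

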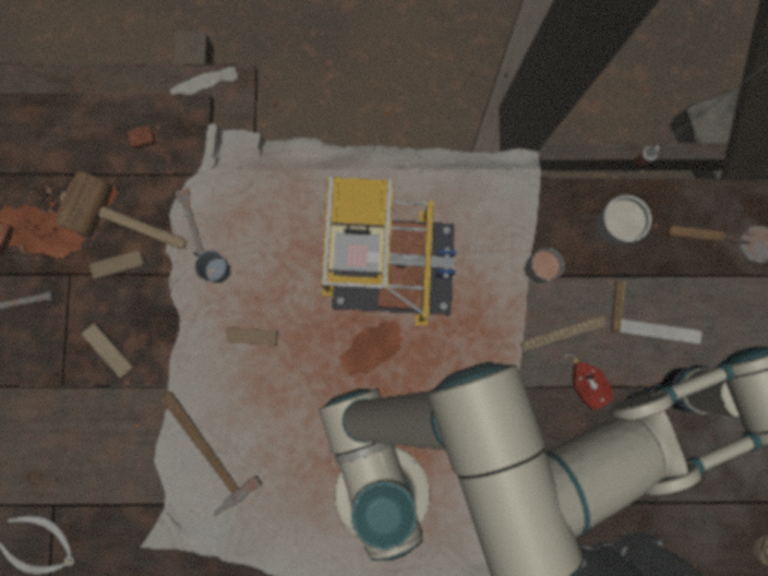

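View pics/side0.png

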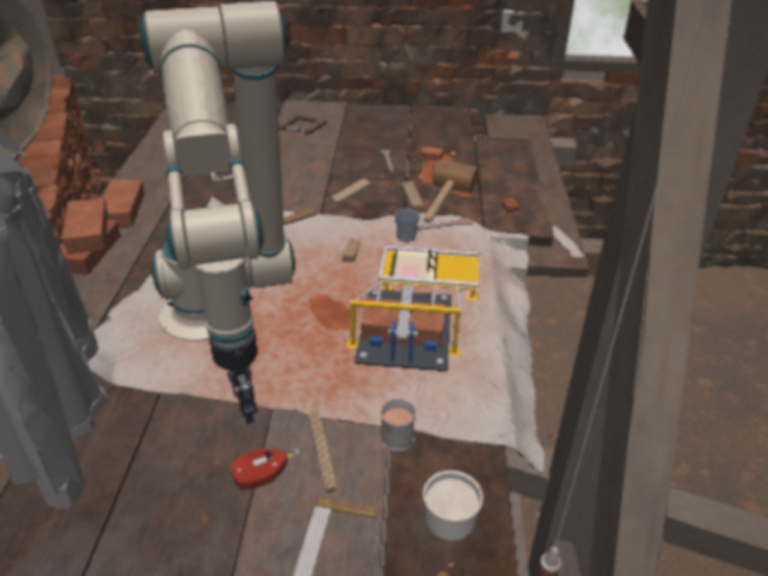

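The top view shows the clamp at about (380,250) in the 768 px picture. The lever runs to the right and the shutter opens upward. The side view shows the tab near (432,262). Next I'll view enlarged crops.

```bash
python3 - <<'E'
import pickle,cv2
from h import *
for n,(x,y,w,h) in(("top",(205,108,110,110)),("side",(225,150,110,100))):
    im=pickle.load(open(n+"0.pkl","rb")); s=540//h
    cv2.imwrite(f"pics/{n}c.png",cv2.resize(im["pixels"][y:y+h,x:x+w],None,fx=s,fy=s,interpolation=cv2.INTER_CUBIC)); print(n,s)
im=pickle.load(open("top0.pkl","rb"))
print(proj(im,[[.5,0,.135],[.6,0,.135],[.5,.1,.135]]))
E
```

```text
top 4
side 5
[[254.65104662 176.54773402]
 [254.65608254 146.2471131 ]
 [223.64460654 176.46431925]]
```

View pics/topc.png

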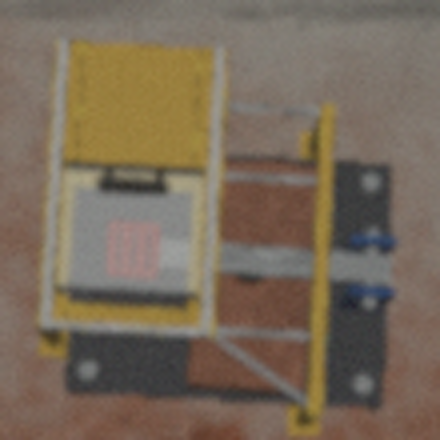

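View pics/sidec.png

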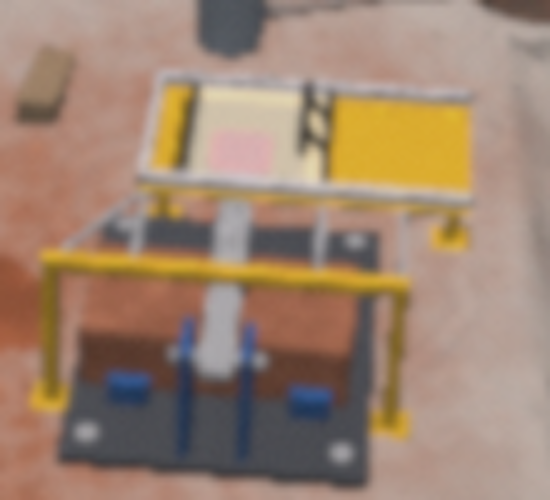

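The top crop shows the rail corners at about (57,40), (225,48), (40,330) and (214,334), the pad at (133,248) and the tab at (133,181). The side crop shows the same corners at about (160,72), (138,183), (473,93) and (473,190), and the tab at (316,125).

```bash
cat > fit.py <<'E'
import pickle
from h import *
from scipy.optimize import least_squares
T=pickle.load(open("top0.pkl","rb"));S=pickle.load(open("side0.pkl","rb"))
tp=lambda u,v:(205+(u+.5)/4-.5,108+(v+.5)/4-.5); sp=lambda u,v:(225+(u+.5)/5-.5,150+(v+.5)/5-.5)
C=np.array([[-.068,.17,.144],[.068,.17,.144],[-.068,-.07,.144],[.068,-.07,.144],[.002,0,.126]])
ut=np.array([tp(*p) for p in((57,40),(225,48),(40,330),(214,334),(133,248))])
us=np.array([sp(*p) for p in((160,72),(138,183),(473,93),(473,190))]); Cs=C[[2,3,0,1]]
def W(p,C):
    c,s=np.cos(p[2]),np.sin(p[2]); C=np.atleast_2d(C)
    return np.c_[p[0]+c*C[:,0]-s*C[:,1],p[1]+s*C[:,0]+c*C[:,1],C[:,2]]
if __name__=="__main__":
    f=lambda p:np.r_[(proj(T,W(p,C))-ut).ravel(),(proj(S,W(p,Cs))-us).ravel()]
    r=least_squares(f,[.5,.05,-1.57],loss="soft_l1"); print(r.x,r.x[2]*57.3); print(f(r.x).reshape(-1,2).round(1))
    c,s=np.cos(r.x[2]),np.sin(r.x[2])
    for n,im,uv in(("top",T,tp(133,181)),("side",S,sp(316,125))):
        P=atz(im,uv,.158)[:2]-r.x[:2]; print(n,"tab local",[c*P[0]+s*P[1],-s*P[0]+c*P[1]])
    P=atz(T,tp(133,248),.126); print("pad",P)
    for im,cr in((T,(205,108,4)),(S,(225,150,5))):
        print(((proj(im,W(r.x,[[-.048,-.048,.135],[.048,-.048,.135],[.048,.048,.135],[-.048,.048,.135],[.2,0,.092]]))-cr[:2])*cr[2]).round().tolist())
E
python3 fit.py
```

```text
[ 0.522287    0.05574153 -1.61041331] -92.27668288837016
[[ 0.  -0.6]
 [-0.4 -0.8]
 [ 0.4 -0.2]
 [-0.5  0.6]
 [ 0.2  0.6]
 [-0.8  0.1]
 [ 0.  -0.7]
 [-0.1 -0.2]
 [ 0.4  2.2]]
top tab local [np.float64(-0.00026351094124181756), np.float64(0.050533761898766634)]
side tab local [np.float64(0.007147340495613136), np.float64(0.05419722617203177)]
pad [0.52408256 0.05447679 0.126     ]
[[67.0, 303.0], [187.0, 308.0], [191.0, 191.0], [73.0, 186.0], [370.0, 266.0]]
[[180.0, 97.0], [169.0, 173.0], [301.0, 181.0], [307.0, 105.0], [218.0, 360.0]]
```

{"fn": "send_rows", "kwargs": {"increments": [{"gripper": 1, "linear": [0.02, 0.04, 0.01], "delta_rot": [0, 0, -0.06]}, {"gripper": 1, "linear": [0.04, 0.08, 0.02], "delta_rot": [0, 0, -0.12]}, {"gripper": 1, "linear": [0.06, 0.12, 0.02], "delta_rot": [0, 0, -0.18]}, {"gripper": 1, "linear": [0.08, 0.16, 0.02], "delta_rot": [0, 0, -0.24]}, {"gripper": 1, "linear": [0.1, 0.2, 0.02], "delta_rot": [0, 0, -0.3]}, {"gripper": 1, "linear": [0.12, 0.24, 0.02], "delta_rot": [0, 0, -0.36]}, {"gripper": 1, "linear": [0.14, 0.28, 0.02], "delta_rot": [0, 0, -0.42]}, {"gripper": 1, "linear": [0.16, 0.32, 0.02], "delta_rot": [0, 0, -0.482]}], "newtons": 40}}

```text
clock: 0.9
position: [0.4061, -0.198, 0.2511]
ee_rot: [-0.0, 1.0, -0.022, -0.0]
contact_force: [0.4, -0.3, -0.1]
width: 0.0002
gripper_force: 0.0
```

{"fn": "send_rows", "kwargs": {"increments": [{"gripper": 1, "linear": [0.02, 0.04, 0], "delta_rot": [0, 0, 0]}, {"gripper": 1, "linear": [0.04, 0.08, 0], "delta_rot": [0, 0, 0]}, {"gripper": 1, "linear": [0.06, 0.12, 0], "delta_rot": [0, 0, 0]}, {"gripper": 1, "linear": [0.08, 0.16, 0], "delta_rot": [0, 0, 0]}, {"gripper": 1, "linear": [0.1, 0.2, 0], "delta_rot": [0, 0, 0]}, {"gripper": 1, "linear": [0.12, 0.24, 0], "delta_rot": [0, 0, 0]}, {"gripper": 1, "linear": [0.128, 0.255, 0], "delta_rot": [0, 0, 0]}, {"gripper": 1, "linear": [0.128, 0.255, 0], "delta_rot": [0, 0, 0]}]}}

```text
clock: 1.7
position: [0.5344, 0.057, 0.2506]
ee_rot: [-0.0, 1.0, -0.018, -0.0]
contact_force: [0.2, -1.3, -0.7]
width: -0.0001
gripper_force: 0.0
```

{"fn": "send_rows", "kwargs": {"increments": [{"gripper": 1, "linear": [0, 0, -0.03], "delta_rot": [0, 0, 0]}, {"gripper": 1, "linear": [0, 0, -0.06], "delta_rot": [0, 0, 0]}, {"gripper": 1, "linear": [0, 0, -0.08], "delta_rot": [0, 0, 0]}, {"gripper": 1, "linear": [0, 0, -0.08], "delta_rot": [0, 0, 0]}]}}

```text
clock: 2.1
position: [0.5307, 0.0536, 0.1684]
ee_rot: [0.001, 1.0, -0.021, -0.004]
contact_force: [-0.5, 0.0, 0.4]
width: 0.0003
gripper_force: 0.0
```

```bash
python3 - <<'E'
from h import *
im=optics.get_image("side"); s=get_state(); print(s["position"],s["contact_force"])
x,y,w,h=225,110,130,90
cv2.imwrite("pics/s2.png",cv2.resize(im["pixels"][y:y+h,x:x+w],None,fx=6,fy=6,interpolation=cv2.INTER_CUBIC))
print(((proj(im,s["position"])-[x,y])*6).round())
E
```

```text
[0.53229488 0.05381646 0.17028926] [0.01288491 0.25448674 0.82358759]
[[306. 361.]]
```

View pics/s2.png

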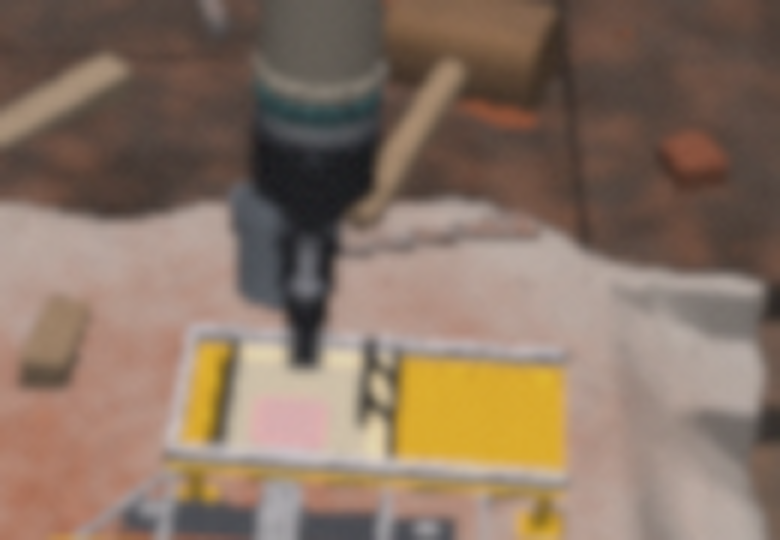

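The fingers are behind the tab (tab near (375,380), fingertip at (306,361)) and clear of it. I'll lower them and push.

{"fn": "send_rows", "kwargs": {"increments": [{"gripper": 1, "linear": [0, 0, -0.01], "delta_rot": [0, 0, 0]}, {"gripper": 1, "linear": [0, 0, -0.019], "delta_rot": [0, 0, 0]}, {"gripper": 1, "linear": [0, 0, -0.019], "delta_rot": [0, 0, 0]}, {"gripper": 1, "linear": [0.01, 0, -0.019], "delta_rot": [0, 0, 0]}, {"gripper": 1, "linear": [0.018, -0.001, -0.019], "delta_rot": [0, 0, 0]}, {"gripper": 1, "linear": [0.026, -0.001, -0.019], "delta_rot": [0, 0, 0]}, {"gripper": 1, "linear": [0.034, -0.001, -0.019], "delta_rot": [0, 0, 0]}, {"gripper": 1, "linear": [0.044, -0.002, -0.019], "delta_rot": [0, 0, 0]}]}}

```text
clock: 2.95
position: [0.5783, 0.0535, 0.1524]
ee_rot: [-0.0, 1.0, -0.02, -0.0]
contact_force: [-1.3, 0.5, 1.0]
width: -0.0001
gripper_force: 0.8
```

{"fn": "send_rows", "kwargs": {"increments": [{"gripper": 1, "linear": [0.01, 0, 0], "delta_rot": [0, 0, 0]}, {"gripper": 1, "linear": [0.02, -0.001, 0], "delta_rot": [0, 0, 0]}, {"gripper": 1, "linear": [0.03, -0.001, 0], "delta_rot": [0, 0, 0]}, {"gripper": 1, "linear": [0.04, -0.002, 0], "delta_rot": [0, 0, 0]}, {"gripper": 1, "linear": [0.05, -0.002, 0], "delta_rot": [0, 0, 0]}, {"gripper": 1, "linear": [0.058, -0.002, 0], "delta_rot": [0, 0, 0]}, {"gripper": 1, "linear": [0.064, -0.003, 0], "delta_rot": [0, 0, 0]}, {"gripper": 1, "linear": [0.064, -0.003, 0], "delta_rot": [0, 0, 0]}]}}

```text
clock: 3.75
position: [0.6432, 0.0502, 0.1522]
ee_rot: [-0.0, 1.0, -0.02, 0.001]
contact_force: [0.1, 0.3, 0.8]
width: 0.0003
gripper_force: 0.0
```

{"fn": "send_rows", "kwargs": {"increments": [{"gripper": 1, "linear": [0.002, 0, 0], "delta_rot": [0, 0, 0]}, {"gripper": 1, "linear": [0.004, 0, 0], "delta_rot": [0, 0, 0]}, {"gripper": 1, "linear": [0.006, 0, 0], "delta_rot": [0, 0, 0]}]}}

```text
clock: 4.05
position: [0.6474, 0.05, 0.1523]
ee_rot: [0.0, 1.0, -0.02, -0.0]
contact_force: [-1.0, -1.0, -0.5]
width: -0.0001
gripper_force: 0.6
```

{"fn": "send_rows", "kwargs": {"increments": [{"gripper": 1, "linear": [0.002, 0, 0], "delta_rot": [0, 0, 0]}, {"gripper": 1, "linear": [0.003, 0, 0], "delta_rot": [0, 0, 0]}]}}

```text
clock: 4.25
position: [0.6509, 0.05, 0.1523]
ee_rot: [0.0, 1.0, -0.02, -0.0]
contact_force: [-0.8, -0.6, -0.8]
width: -0.0003
gripper_force: 0.6
```

{"fn": "send_rows", "kwargs": {"increments": [{"gripper": 1, "linear": [0.002, 0, 0], "delta_rot": [0, 0, 0]}, {"gripper": 1, "linear": [0.003, 0, 0], "delta_rot": [0, 0, 0]}]}}

```text
clock: 4.45
position: [0.6521, 0.05, 0.1523]
ee_rot: [0.0, 1.0, -0.02, -0.002]
contact_force: [-7.8, -1.1, 3.6]
width: -0.0001
gripper_force: 3.4
```

{"fn": "send_rows", "kwargs": {"increments": [{"gripper": 1, "linear": [0.001, 0, 0], "delta_rot": [0, 0, 0]}, {"gripper": 1, "linear": [0.002, 0, 0], "delta_rot": [0, 0, 0]}]}}

```text
clock: 4.65
position: [0.6521, 0.0501, 0.1523]
ee_rot: [0.0, 1.0, -0.02, -0.004]
contact_force: [-10.3, -1.3, 6.2]
width: -0.0002
gripper_force: 5.3
```

The end stop is met (force step at X=0.652, which agrees with the window fit). I'll back off, rise and move over the pad.

{"fn": "send_rows", "kwargs": {"increments": [{"gripper": 1, "linear": [-0.015, 0.001, 0], "delta_rot": [0, 0, 0]}, {"gripper": 1, "linear": [-0.04, 0.002, 0.02], "delta_rot": [0, 0, 0]}, {"gripper": 1, "linear": [-0.07, 0.003, 0.03], "delta_rot": [0, 0, 0]}, {"gripper": 1, "linear": [-0.1, 0.004, 0.03], "delta_rot": [0, 0, 0]}, {"gripper": 1, "linear": [-0.134, 0.005, 0.03], "delta_rot": [0, 0, 0]}, {"gripper": 1, "linear": [-0.134, 0.005, 0.02], "delta_rot": [0, 0, 0]}, {"gripper": 1, "linear": [-0.134, 0.005, 0.015], "delta_rot": [0, 0, 0]}, {"gripper": 1, "linear": [-0.134, 0.005, 0.015], "delta_rot": [0, 0, 0]}]}}

```text
clock: 5.45
position: [0.5229, 0.0552, 0.1667]
ee_rot: [-0.0, 1.0, -0.02, 0.0]
contact_force: [-0.5, 0.4, 0.3]
width: -0.0004
gripper_force: 0.0
```

```bash
python3 - <<'E'
from h import *
s=get_state(); print(s["position"],s["contact_force"])
im=optics.get_image("side")
x,y,w,h=225,110,130,90
cv2.imwrite("pics/s3.png",cv2.resize(im["pixels"][y:y+h,x:x+w],None,fx=6,fy=6,interpolation=cv2.INTER_CUBIC))
print(((proj(im,s["position"])-[x,y])*6).round())
E
```

```text
[0.52288155 0.05519783 0.1667455 ] [-0.541378    0.38262729  0.3052711 ]
[[290. 364.]]
```

View pics/s3.png

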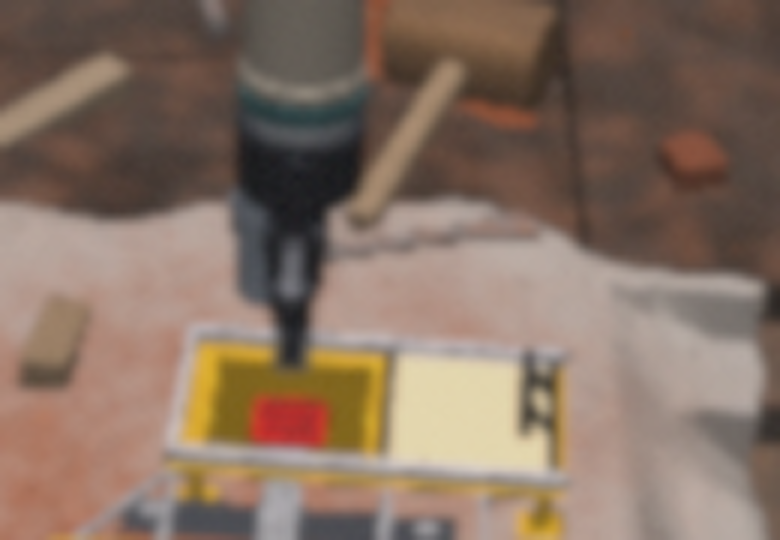

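The shutter is fully open, with the tab at (540,395). The window is clear and the red pad at (289,422) sits straight under the tip. Now I'll descend.

{"fn": "send_rows", "kwargs": {"increments": [{"gripper": 1, "linear": [0, 0, -0.015], "delta_rot": [0, 0, 0]}, {"gripper": 1, "linear": [0, 0, -0.03], "delta_rot": [0, 0, 0]}, {"gripper": 1, "linear": [0, 0, -0.037], "delta_rot": [0, 0, 0]}, {"gripper": 1, "linear": [0, 0, -0.042], "delta_rot": [0, 0, 0]}, {"gripper": 1, "linear": [0, 0, -0.046], "delta_rot": [0, 0, 0]}, {"gripper": 1, "linear": [0, 0, -0.05], "delta_rot": [0, 0, 0]}, {"gripper": 1, "linear": [0, 0, -0.05], "delta_rot": [0, 0, 0]}]}}

```text
clock: 6.2
position: [0.5228, 0.0557, 0.1177]
ee_rot: [-0.0, 1.0, -0.02, 0.001]
contact_force: [-0.2, 2.7, 4.2]
width: -0.0001
gripper_force: 2.1
```

{"fn": "send_rows", "kwargs": {"increments": [{"gripper": 1, "linear": [0, 0, -0.003], "delta_rot": [0, 0, 0]}, {"gripper": 1, "linear": [0, 0, -0.006], "delta_rot": [0, 0, 0]}, {"gripper": 1, "linear": [0, 0, -0.008], "delta_rot": [0, 0, 0]}, {"gripper": 1, "linear": [0, 0, -0.008], "delta_rot": [0, 0, 0]}]}}

```text
clock: 6.6
position: [0.5229, 0.0563, 0.1105]
ee_rot: [-0.001, 1.0, -0.02, 0.001]
contact_force: [-0.6, 4.5, 7.9]
width: -0.0001
gripper_force: 3.8
```

{"fn": "send_rows", "kwargs": {"increments": [{"gripper": 1, "linear": [0, 0, -0.0015], "delta_rot": [0, 0, 0]}, {"gripper": 1, "linear": [0, 0, -0.003], "delta_rot": [0, 0, 0]}, {"gripper": 1, "linear": [0, 0, -0.003], "delta_rot": [0, 0, 0]}]}}

```text
clock: 6.9
position: [0.5229, 0.0565, 0.1078]
ee_rot: [-0.001, 1.0, -0.02, 0.001]
contact_force: [-1.3, 5.6, 9.0]
width: -0.0002
gripper_force: 4.4
```

{"fn": "send_rows", "kwargs": {"increments": [{"gripper": 1, "linear": [0, 0, -0.001], "delta_rot": [0, 0, 0]}, {"gripper": 1, "linear": [0, 0, -0.0015], "delta_rot": [0, 0, 0]}, {"gripper": 1, "linear": [0, 0, -0.0015], "delta_rot": [0, 0, 0]}]}}

```text
clock: 7.2
position: [0.5229, 0.0565, 0.1065]
ee_rot: [-0.001, 1.0, -0.02, 0.002]
contact_force: [-1.1, 5.2, 9.3]
width: 0.0
gripper_force: 4.7
```

{"fn": "send_rows", "kwargs": {"increments": [{"gripper": 1, "linear": [0, 0, -0.001], "delta_rot": [0, 0, 0]}, {"gripper": 1, "linear": [0, 0, -0.001], "delta_rot": [0, 0, 0]}]}}

```text
clock: 7.4
position: [0.5229, 0.0565, 0.1059]
ee_rot: [-0.001, 1.0, -0.02, 0.002]
contact_force: [-2.6, 5.9, 11.2]
width: 0.0003
gripper_force: 5.9
```

{"fn": "send_rows", "kwargs": {"increments": [{"gripper": 1, "linear": [0, 0, -0.001], "delta_rot": [0, 0, 0]}, {"gripper": 1, "linear": [0, 0, -0.001], "delta_rot": [0, 0, 0]}]}}

```text
clock: 7.6
position: [0.5229, 0.0565, 0.1057]
ee_rot: [-0.001, 1.0, -0.02, 0.002]
contact_force: [-2.5, 5.8, 16.5]
width: 0.0
gripper_force: 8.3
```

{"fn": "send_rows", "kwargs": {"increments": [{"gripper": 1, "linear": [0, 0, 0], "delta_rot": [0, 0, 0]}, {"gripper": 1, "linear": [0, 0, 0], "delta_rot": [0, 0, 0]}, {"gripper": 1, "linear": [0, 0, 0], "delta_rot": [0, 0, 0]}]}}

```text
clock: 7.9
position: [0.5229, 0.0565, 0.1057]
ee_rot: [-0.001, 1.0, -0.02, 0.002]
contact_force: [-2.7, 5.1, 16.7]
width: 0.0002
gripper_force: 8.4
```

```bash
python3 - <<'E'
from h import *
im=optics.get_image("side")
x,y,w,h=225,110,130,90
cv2.imwrite("pics/s4.png",cv2.resize(im["pixels"][y:y+h,x:x+w],None,fx=6,fy=6,interpolation=cv2.INTER_CUBIC))
E
```

```text
(no output)
```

View pics/s4.png

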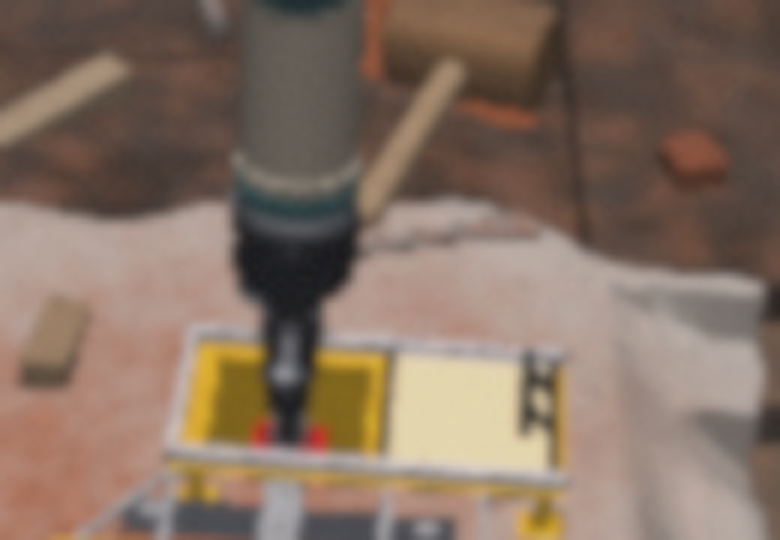

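The tip holds the red pad down at about (290,435) inside the window, and the shutter tab is still at (540,395), fully open.

```bash
python3 -c "from rig import sign_off; print(sign_off())"
```

```text
the job is handed in; nothing more can be done
None
```

The job is handed in at about 8 s: the shutter is pushed to its end stop, and the lever is held down on its firm stop at about 17 N, with no sign of contact with the guard.

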